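# Fetch the stain jar from behind the reagent bottles

### The job

We are about to weigh out stain: move the three big bottles that stand in the front of the grey reagent caddy over to the steel tray, then take the small stain jar from behind them and stand it on the middle of the balance pan, and only then put each of the three bottles back into the very compartment it came from. Stand everything upright and let go of it, set things down rather than dropping them, and leave the little dropper bottle beside the jar where it is.

Things in the scene. Friction and masses are not known exactly. Their poses are not given: they have to be found in the camera images.
- tall_bottle_mid (a point): Tall round amber glass bottle, narrow black screw cap; loose, upright, about 0.26 kg, 146 mm high: body 56 mm diameter up to 104 mm, sloping shoulder, cap 32 mm diameter from 122 to 146 mm above its underside. Point: on its axis, 73 mm above its underside; z up. Starts in one of the caddy's three front compartments (which one varies) and must go back there.
- oblong_bottle_mid (a point): White plastic bottle, oblong: 44 mm along its x, 62 mm along its y; loose, upright, about 0.24 kg, 134 mm high: body up to 104 mm, round white screw cap 34 mm diameter from 110 to 134 mm above its underside. Point: on its axis, 67 mm above its underside; z up. Starts in one of the caddy's front compartments, its axes nearly along the caddy's, and must go back there.
- wide_jar_mid (a point): Wide-mouthed round amber glass bottle with a broad black screw lid; loose, upright, about 0.22 kg, 120 mm high: body 58 mm diameter up to 90 mm, lid 46 mm diameter from 98 to 120 mm above its underside. Point: on its axis, 60 mm above its underside; z up. Starts in one of the caddy's front compartments and must go back there.
- stain_jar_mid (a point): The stain jar: small squat amber glass jar, black screw lid, 46 mm high: body 40 mm diameter up to 28 mm, lid 38 mm diameter from 30 to 46 mm above its underside; loose, upright, about 0.07 kg. Stands in the caddy's rear trough behind the bottles as seen from the robot, left or right of the middle. Point: on its axis, 23 mm above its underside; z up.
- dropper_mid (a point): Small white plastic dropper bottle with a pointed white cap, 28 mm diameter, 66 mm high, in the caddy's rear trough 68 to 100 mm from the stain jar; loose and light, to be left where it stands. Point: on its axis, 33 mm above its underside.
- caddy: Grey plastic reagent caddy, fixed: 124 mm along x, 244 along y; walls 42 high, 4 thick; floor 4 thick. Origin: centre of underside, at bench height; x away from robot, z up. Three front compartments, each 66 (x) by 76 (y) mm inside, centred at x = -25, y = -80, 0, +80 mm; behind them one open trough, x = 12 to 58, y = -118 to 118 mm.
- tray: Shallow stainless steel tray, fixed on the bench left or right of the caddy: 240 mm along x by 200 mm along y outside, walls 3 mm thick and 18 mm high with a small rolled rim, floor 3 mm thick. Origin: centre of its underside, at bench height; x away from robot, z up. Side place for the three bottles; anywhere on its floor will do.
- pan (a point): Round steel pan of the top-loading balance, 120 mm diameter, fixed. The balance is a grey and white box, 240 mm along x by 185 mm along y, keys and display towards the robot, on the other side of the caddy from the tray. Point: centre of the pan's top face, 72 mm above the bench; the rest of the balance is lower.
Not all that is in view belongs to the job. Leave any blue or red look-alike of the part that bears oblong_bottle_mid alone.

How it is judged:
By the outcome, as a careful person would: the job done as asked, in the order asked, and still so for the second after the job is handed in, with the robot touching nothing.
It also fails if it takes over 144 s, if anything falls off the work surface, if the arm or the gripper's body presses on something with over 40 N, if the wrist force passes 120 N, or if a joint passes its speed limit or range.

### The arm

A 7-joint arm with a two-finger parallel gripper is mounted at the origin on the work surface. World frame = base frame: x ahead of the robot, y to its left, z up, the work surface at z = 0. Lengths are in m, angles in rad, forces in N, time in s.
With the tool pointing down it reaches from about 0.4 to 0.85 m from the base axis. Payload 10.4 kg.
Tool frame: the origin (TCP) lies on the centre line of the jaws, within the pads' length; the fingertips stand 17 mm ahead of it and the grasp point (between the pads) lies 2 mm behind it; z points along the fingers, y is the line along which they close (so a half turn about z gives the same grasp; the last joint's range is limited). The gripper opens to 85 mm and grips with 20 to 120 N. Pads are 22 mm wide; open, the fingers measure 114 mm over their backs; the gripper's body (76 mm by 85 mm) begins 54 mm behind the grasp point. The pads swing forward as they close: fully open they stand 13 mm farther back than shut.
Start: joints at [1.102, 0.332, -0.065, 1.46, 0.022, 1.35, -0.088], TCP at [0.27, -0.564, 0.248] pointing down, gripper open.
Joint ranges: [-2.6, 2.6], [-0.5, 2.12], [-1.47, 1.34], [0.16, 2.42], [-1.27, 4.41], [0.06, 2.06], [-2.6, 2.6]. Speed limits (rad/s): [2.22, 2.22, 2.79, 2.79, 3.14, 3.14, 3.14].

### API

Orientations are given as a unit quaternion [x, y, z, w].
In Python, from workcell import sensors, imaging, order, spotter gives the robot as it stands. The module is installed in compiled form; this text tells all that it offers.
- The arm moves only by the shell command python3 -m inch 'ROWS' [FORCE]. ROWS is JSON, a list that holds one entry, the list of rows, each a list of 7 numbers: the shift along the tool's x, y, z in m, then the turn, a rotation vector about the tool's x, y, z in rad, then the closure, from -1 (fully open) to 1 (shut). In form: [[[x, y, z, ax, ay, az, hand], ...]]. A call has 1 to 10 rows; each row is the pose to reach, as a shift and turn from the pose commanded when the call began, along the tool's axes at that moment; what a row does not reach only later rows make up. A row lasts 1/10 s, in which the tool goes at most 50 mm and 8.59 degrees, less where a joint would pass 70% of its speed; a pose out of reach is approached as far as the arm can. A call with a gripper value outside its range is refused whole. The fingers move at their own pace and stop on an object; FORCE is the grip in N (left out, the last holds). Time passes only in rows, so rows that repeat a pose let the fingers close. It gives the time, the measured TCP pose, the force, the opening and the grip force at its end, in the units of the state.
- sensors.get_obs(): the state, without advancing time (a new reading comes with each control period).
- imaging.camera(name): name is "side" or "top" or "wrist"; returns the picture (400x640x3 uint8, blue, green, red); there is no depth.
- imaging.calibration(name): a dict with "mtx" (3x3 intrinsics, pixels), "D" ([k1, k2, p1, p2, k3] as OpenCV has them; the pictures are not rectified), "R" (3x3) and "t" (3): a world point X has camera coordinates R X + t; the wrist camera has in their place "tool_from_camera" (4x4, takes a point from camera to tool coordinates, whose origin is the TCP and whose axes are the flange's). Camera axes: x right, y down, z forward; pixel columns grow to the right and rows downward; lengths in m; the calibration is good to about 2 mm. A picture is of the moment at which its call begins: read the wrist's pose just before it. calibration takes no time and is no camera call.
- order.hand_in(): hands the job in; it is judged then, once.
Trained networks look in the newest picture that a camera, given by its name, has taken for a name from the list of things; names that differ only in an ending like _2 or _b are one class to them, and where a whole thing is asked for, a point or a joint stands for the part that bears it (a point fixed in the world has none). Each returns a list of dicts, best first, with "conf" (0 to 1); they miss things now and then, are a little off and sometimes report something else, mostly with a low value. They report only what shows in the picture. A call takes as long as a camera call. They do not tell look-alikes from the thing itself.
- spotter.look_for(label, camera): "pixel" ([column, row] in pixels, amid what is visible of it).
The state is a dict: "clock": time; "joint_pos": joint angles; "joint_velocities": joint speeds; "tau": joint torques, N m; "position": TCP position; "ee_rot": TCP orientation; "ft_force": force on the tool from outside, world axes, zero at the start; "torque": the same for the moment, N m; "grip_width": opening from 0.0 (shut) to 1.0 (fully open); "grasp_force": force on a finger pad.
Only numpy, scipy, OpenCV 4.12 (cv2) and the standard library are available. Lean on these libraries where they do the work, as an engineer would, in place of code of your own. Each camera call takes 0.05 s, during which the arm holds its last target. There are 200 camera calls.

## Working session

There is one attempt and no reset: what is moved stays moved. The work goes in short steps, Python scripts to look and compute and a shell command to move; the robot and the scene stay as the last step left them, time stands still between calls to the robot, and variables do not carry over. Pictures are saved under pics/ and viewed, at most 14 in all, crops included, and the job is handed in when it is done.

```bash
mkdir -p pics; cat > h.py <<'E'
import numpy as np, cv2
from scipy.spatial.transform import Rotation as Rn
from workcell import sensors, imaging, order, spotter
def cam(name):
    o=sensors.get_obs(); im=imaging.camera(name); c=imaging.calibration(name)
    K=np.array(c["mtx"]);D=np.array(c["D"],float)
    if "R" in c: R=np.array(c["R"]);t=np.array(c["t"]).ravel()
    else:
        T=np.eye(4);T[:3,:3]=Rn.from_quat(o["ee_rot"]).as_matrix();T[:3,3]=o["position"]
        M=np.linalg.inv(T@np.array(c["tool_from_camera"]));R=M[:3,:3];t=M[:3,3]
    return im,(K,D,R,t)
def ray(c,px,z):
    K,D,R,t=c
    u=cv2.undistortPoints(np.array([[px]],float),K,D).ravel()
    d=R.T@np.array([u[0],u[1],1]);o=-R.T@t
    return o+d*(z-o[2])/d[2]
def proj(c,X):
    K,D,R,t=c
    return cv2.projectPoints(np.array(X,float).reshape(-1,1,3),cv2.Rodrigues(R)[0],t,K,D)[0].reshape(-1,2)
E
python3 - <<'E'
from h import *
np.set_printoptions(precision=3,suppress=True)
o=sensors.get_obs();print(o["position"],o["ee_rot"],o["clock"],Rn.from_quat(o["ee_rot"]).as_matrix())
Z=dict(tall_bottle_mid=.077,oblong_bottle_mid=.071,wide_jar_mid=.064,stain_jar_mid=.027,dropper_mid=.037,caddy=.02,tray=.003,pan=.072)
for n in("top","side"):
    im,c=cam(n);cv2.imwrite(f"pics/{n}0.png",im);print(n,"campos",-c[2].T@c[3])
    for l,z in Z.items():
        for d in spotter.look_for(l,n)[:3]: print(n,l,d["conf"],np.array(d["pixel"]),ray(c,d["pixel"],z))
E
```

```text
[ 0.269 -0.564  0.247] [ 0.975  0.221 -0.    -0.001] 0.0 [[ 0.902  0.431 -0.001]
 [ 0.431 -0.902  0.001]
 [-0.    -0.001 -1.   ]]
top campos [0.494 0.016 1.49 ]
top tall_bottle_mid 0.77 [274.2 219.1] [0.53  0.102 0.077]
top oblong_bottle_mid 0.82 [302.4 224.5] [0.516 0.02  0.071]
top oblong_bottle_mid 0.75 [281.5 164.1] [0.691 0.084 0.071]
top oblong_bottle_mid 0.71 [286.7 201.6] [0.582 0.067 0.071]
top wide_jar_mid 0.56 [330.3 227.3] [ 0.51  -0.061  0.064]
top stain_jar_mid 0.67 [321.2 204. ] [ 0.579 -0.035  0.027]
top stain_jar_mid 0.22 [307.5 213.2] [0.551 0.005 0.027]
top dropper_mid 0.59 [288.1 202.2] [0.582 0.064 0.037]
top dropper_mid 0.17 [425.5 234.1] [ 0.494 -0.348  0.037]
top caddy 0.87 [302.7 211.1] [0.557 0.02  0.02 ]
top tray 0.57 [187.9 228.4] [0.5   0.368 0.003]
top tray 0.28 [424.4 231.2] [ 0.502 -0.353  0.003]
top pan 0.84 [424.5 234.3] [ 0.493 -0.336  0.072]
side campos [0.524 0.734 0.865]
side tall_bottle_mid 0.79 [331.2 235.1] [0.528 0.103 0.077]
side tall_bottle_mid 0.37 [335.4 198.8] [ 0.52  -0.008  0.077]
side oblong_bottle_mid 0.97 [263.7 228.3] [0.681 0.084 0.071]
side oblong_bottle_mid 0.82 [261.7 181.1] [ 0.705 -0.068  0.071]
side oblong_bottle_mid 0.69 [336.3 196.7] [ 0.518 -0.021  0.071]
side wide_jar_mid 0.66 [341.9 179.7] [ 0.505 -0.087  0.064]
side stain_jar_mid 0.81 [311.7 204. ] [ 0.579 -0.035  0.027]
side dropper_mid 0.68 [308.1 233.2] [0.582 0.067 0.037]
side caddy 0.59 [321.4 239. ] [0.551 0.07  0.02 ]
side tray 0.84 [341.4 357.2] [0.501 0.349 0.003]
side tray 0.18 [334.3 236.8] [0.521 0.048 0.003]
side pan 0.76 [342.6 125.5] [ 0.505 -0.298  0.072]
```

View pics/top0.png

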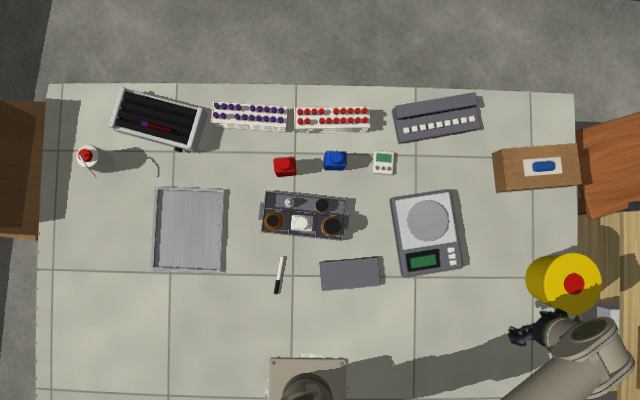

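View pics/side0.png

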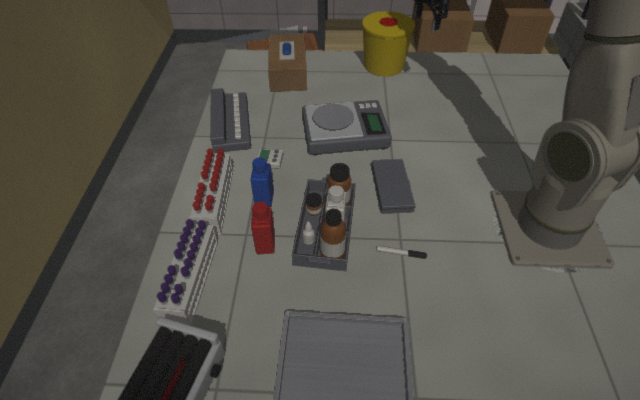

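Candidates for the oblong bottle are white at top (302,224) in the middle compartment, red at (281,164) and blue at (335,160). The white one is the target. Tall bottle is left at (274,219), wide jar right at (330,227), stain jar at (321,204), dropper at (288,202). The tray is on the left and the balance on the right. I'll go above the caddy for a close look.

```bash
python3 -m inch '[[[0,0,-0.11,0,0,0,-1],[0,0,-0.11,0,0,0,-1],[0.05,-0.046,-0.11,0,0,-0.13,-1],[0.1,-0.09,-0.11,0,0,-0.25,-1],[0.15,-0.14,-0.11,0,0,-0.4,-1],[0.2,-0.18,-0.11,0,0,-0.5,-1],[0.25,-0.23,-0.11,0,0,-0.6,-1],[0.3,-0.27,-0.11,0,0,-0.7,-1],[0.35,-0.32,-0.11,0,0,-0.8,-1],[0.4,-0.37,-0.11,0,0,-0.9,-1]]]' 40
python3 - <<'E'
from h import *
np.set_printoptions(precision=3,suppress=True)
o=sensors.get_obs();R=Rn.from_quat(o["ee_rot"]);print(o["position"],o["joint_pos"],R.as_matrix())
print(R.inv().apply(np.array([.48,.02,.36])-o["position"]))
print(np.array(imaging.calibration("wrist")["tool_from_camera"]))
E
```

```text
clock: 1.9
position: [0.4193, -0.1916, 0.3585]
ee_rot: [0.781, 0.625, -0.0, 0.001]
ft_force: [1.0, 0.3, 0.2]
grip_width: 1.002
grasp_force: 0.0
[ 0.419 -0.192  0.359] [ 0.777 -0.052 -0.425  1.663 -0.021  1.525  0.133] [[ 0.219  0.976  0.001]
 [ 0.976 -0.219 -0.001]
 [-0.001  0.001 -1.   ]]
[ 0.22   0.013 -0.002]
[[ 0.001 -0.945 -0.328  0.085]
 [ 1.     0.     0.001  0.   ]
 [-0.001 -0.328  0.945 -0.126]
 [ 0.     0.     0.     1.   ]]
```

```bash
python3 -m inch '[[[0.05,0.003,0,0,0,-0.05,-1],[0.1,0.006,0,0,0,-0.1,-1],[0.15,0.01,0,0,0,-0.1,-1],[0.19,0.013,0,0,0,-0.1,-1],[0.22,0.013,0,0,0,-0.1,-1],[0.22,0.013,0,0,0,-0.1,-1],[0.22,0.013,0,0,0,-0.1,-1]]]'
python3 - <<'E'
from h import *
np.set_printoptions(precision=3,suppress=True)
im,c=cam("wrist");cv2.imwrite("pics/w1.png",im);o=sensors.get_obs();print(o["position"],Rn.from_quat(o["ee_rot"]).as_matrix()[:2,:2])
Z=dict(tall_bottle_mid=.077,oblong_bottle_mid=.071,wide_jar_mid=.064,stain_jar_mid=.027,dropper_mid=.037,caddy=.02)
for l,z in Z.items():
    for d in spotter.look_for(l,"wrist")[:3]: print(l,d["conf"],np.array(d["pixel"]),ray(c,d["pixel"],z))
E
```

```text
clock: 2.6
position: [0.4807, 0.0182, 0.3582]
ee_rot: [0.749, 0.662, -0.0, 0.0]
ft_force: [-0.0, -0.4, 0.1]
grip_width: 0.999
grasp_force: 0.0
[0.481 0.017 0.358] [[ 0.125  0.992]
 [ 0.992 -0.125]]
tall_bottle_mid 0.63 [355.   72.5] [0.528 0.105 0.077]
tall_bottle_mid 0.58 [365.4 353.2] [ 0.508 -0.279  0.077]
oblong_bottle_mid 0.94 [497.1  84.7] [0.689 0.074 0.071]
oblong_bottle_mid 0.9 [510.4 200.3] [ 0.71  -0.069  0.071]
oblong_bottle_mid 0.64 [355.9 143.9] [0.522 0.025 0.071]
wide_jar_mid 0.88 [357.9 210.6] [ 0.517 -0.061  0.064]
wide_jar_mid 0.47 [356.2 143.1] [0.523 0.025 0.064]
stain_jar_mid 0.61 [395.6 181.2] [ 0.574 -0.04   0.027]
dropper_mid 0.65 [399.7 103.5] [0.583 0.062 0.037]
caddy 0.6 [386.1 116.2] [0.568 0.047 0.02 ]
```

View pics/w1.png

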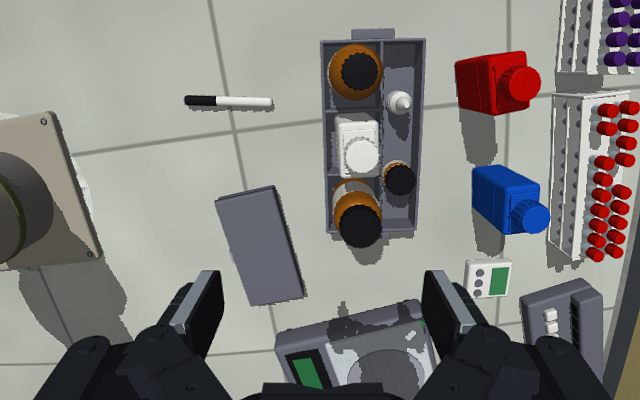

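The wrist view shows the tall bottle's cap at (360,71), the oblong cap at (361,156), the wide lid at (361,226), the jar lid at (400,180) and the dropper at (399,101). The red and blue look-alikes stand outside the caddy. I'll compute the cap positions and caddy yaw.

```bash
python3 - <<'E'
from h import *
np.set_printoptions(precision=3,suppress=True)
im,c=cam("wrist");ti,tc=cam("top")
for n,p,z in [("tall",(360,71),.150),("obl",(361,156),.138),("wide",(361,226),.124),("jar",(400,180),.05),("c1",(321,40),.042),("c2",(425,38),.042),("c3",(417,230),.042),("c4",(329,237),.042)]: print(n,ray(c,p,z))
s=[ray(c,p,.042) for p in [(321,40),(425,38),(417,230),(329,237)]];
m=np.mean(s,0);print("centre",m,"yaw",np.degrees(np.arctan2(*( (s[1]+s[2]-s[0]-s[3])[[1,0]]))),np.degrees(np.arctan2(*((s[0]+s[1]-s[2]-s[3])[[0,1]]))))
g=ti[170:260,160:460];cv2.imwrite("pics/topc.png",cv2.resize(g,(780,234),interpolation=cv2.INTER_CUBIC))
E
```

```text
tall [0.526 0.104 0.15 ]
obl [0.521 0.024 0.138]
wide [ 0.515 -0.057  0.124]
jar [ 0.575 -0.033  0.05 ]
c1 [0.496 0.144 0.042]
c2 [0.616 0.133 0.042]
c3 [ 0.596 -0.109  0.042]
c4 [ 0.475 -0.104  0.042]
centre [0.546 0.016 0.042] yaw -3.973793674979024 4.796864413397555
```

View pics/topc.png

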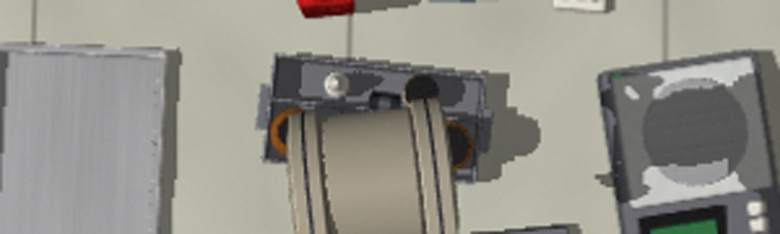

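```bash
python3 -m inch '[[[0.04,0.015,0.03,0,0,-0.02,-1],[0.08,0.03,0.06,0,0,-0.047,-1],[0.092,0.034,0.1,0,0,-0.047,-1],[0.092,0.034,0.14,0,0,-0.047,-1],[0.092,0.034,0.17,0,0,-0.047,-1],[0.092,0.034,0.195,0,0,-0.047,-1],[0.092,0.034,0.208,0,0,-0.047,-1],[0.092,0.034,0.214,0,0,-0.047,-1],[0.092,0.034,0.214,0,0,-0.047,-1]]]' 40
python3 -m inch '[[[0,0,0,0,0,0,1],[0,0,0,0,0,0,1],[0,0,0,0,0,0,1],[0,0,0,0,0,0,1],[0,0,0,0,0,0,1],[0,0,0,0,0,0,1],[0,0,0,0,0,0,1],[0,0,0,0,0,0,1]]]' 40
python3 - <<'E'
from h import *
im,c=cam("wrist");cv2.imwrite("pics/w2.png",im)
E
```

```text
clock: 3.95
position: [0.5261, 0.105, 0.1444]
ee_rot: [0.734, 0.679, -0.0, -0.0]
ft_force: [-1.0, 0.0, 0.4]
grip_width: 1.005
grasp_force: 0.0
clock: 4.75
position: [0.5263, 0.1052, 0.145]
ee_rot: [0.734, 0.679, 0.0, 0.0]
ft_force: [-1.9, -0.1, 6.8]
grip_width: 0.36
grasp_force: 39.3
```

View pics/w2.png

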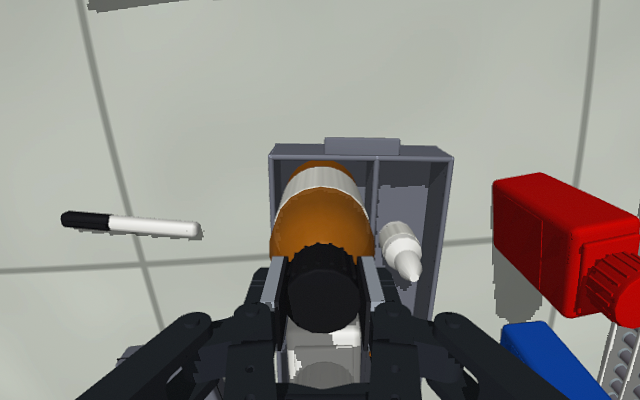

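The cap is between the pads, held with 39 N at opening 0.36. Lifting and carrying to the far part of the tray, after checking the tray's corners.

```bash
python3 - <<'E'
from h import *
np.set_printoptions(precision=3,suppress=True)
im,c=cam("top")
for p in [(156,187),(228,188),(224,273),(152,271)]: print(ray(c,p,.018))
E
python3 -m inch '[[[0,0,-0.01,0,0,0,1],[0,0,-0.03,0,0,0,1],[0,0,-0.055,0,0,0,1],[0.01,0,-0.075,0,0,0,1],[0.035,-0.001,-0.08,0,0,0,1],[0.07,-0.002,-0.08,0,0,0,1],[0.11,-0.004,-0.08,0,0,0,1],[0.15,-0.005,-0.08,0,0,0,1],[0.19,-0.007,-0.08,0,0,0,1],[0.23,-0.008,-0.08,0,0,0,1]]]' 40
python3 -m inch '[[[0.035,-0.001,0,0,0,0,1],[0.06,-0.002,0,0,0,0,1],[0.08,-0.003,0,0,0,0,1],[0.09,-0.003,0.005,0,0,0,1],[0.09,-0.003,0.02,0,0,0,1],[0.09,-0.003,0.04,0,0,0,1],[0.09,-0.003,0.058,0,0,0,1],[0.09,-0.003,0.068,0,0,0,1],[0.09,-0.003,0.074,0,0,0,1],[0.09,-0.003,0.077,0,0,0,1]]]' 40
```

```text
[0.623 0.467 0.018]
[0.623 0.247 0.018]
[0.368 0.252 0.018]
[0.369 0.471 0.018]
clock: 5.85
position: [0.5357, 0.3362, 0.2244]
ee_rot: [0.734, 0.679, -0.0, 0.0]
ft_force: [0.4, -0.6, -2.4]
grip_width: 0.358
grasp_force: 40.3
clock: 6.85
position: [0.5402, 0.4241, 0.1468]
ee_rot: [0.734, 0.679, -0.0, 0.0]
ft_force: [-0.7, 0.2, -2.8]
grip_width: 0.359
grasp_force: 40.3
```

```bash
python3 -m inch '[[[-0.004,0,0,0,0,0,1],[-0.006,0,0.001,0,0,0,1],[-0.006,0,0.002,0,0,0,1],[-0.006,0,0.003,0,0,0,1],[-0.006,0,0.003,0,0,0,1],[-0.006,0,0.003,0,0,0,1]]]' 40
```

```text
clock: 7.45
position: [0.5394, 0.419, 0.1443]
ee_rot: [0.734, 0.679, 0.0, 0.0]
ft_force: [0.0, 0.1, -2.2]
grip_width: 0.361
grasp_force: 40.3
```

```bash
python3 -m inch '[[[0,0,0.001,0,0,0,1],[0,0,0.0015,0,0,0,1],[0,0,0.0015,0,0,0,1],[0,0,0.0015,0,0,0,1]]]' 40
```

```text
clock: 7.85
position: [0.5395, 0.4196, 0.1441]
ee_rot: [0.734, 0.679, 0.001, -0.0]
ft_force: [-1.7, -1.4, 5.8]
grip_width: 0.359
grasp_force: 41.1
```

```bash
python3 -m inch '[[[0,0,0,0,0,0,-1],[0,0,0,0,0,0,-1],[0,0,0,0,0,0,-1],[0,0,0,0,0,0,-1],[0,0,0,0,0,0,-1],[0,0,-0.02,0,0,0,-1],[0,0,-0.05,0,0,0,-1],[0,0,-0.08,0,0,0,-1],[-0.04,0.001,-0.08,0,0,0,-1],[-0.08,0.002,-0.08,0,0,0,-1]]]' 40
python3 -m inch '[[[-0.045,0.002,0,0,0,0,-1],[-0.09,0.003,0,0,0,0,-1],[-0.135,0.005,0,0,0,0,-1],[-0.18,0.006,0,0,0,0,-1],[-0.225,0.007,0,0,0,0,-1],[-0.27,0.009,0,0,0,0,-1],[-0.3,0.01,0,0,0,0,-1],[-0.316,0.01,0,0,0,0,-1],[-0.316,0.01,0,0,0,0,-1],[-0.316,0.01,0,0,0,0,-1]]]' 40
python3 - <<'E'
from h import *
im,c=cam("wrist");cv2.imwrite("pics/w3.png",im)
E
```

```text
clock: 8.85
position: [0.5347, 0.3396, 0.2235]
ee_rot: [0.733, 0.68, 0.001, -0.0]
ft_force: [0.9, -1.8, -0.0]
grip_width: 1.002
grasp_force: 0.0
clock: 9.85
position: [0.5206, 0.0239, 0.2229]
ee_rot: [0.734, 0.679, 0.0, 0.0]
ft_force: [-1.0, 1.1, -0.1]
grip_width: 0.996
grasp_force: 0.0
```

View pics/w3.png

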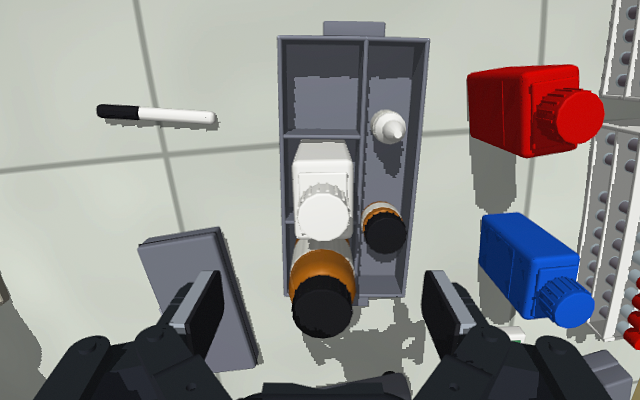

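The oblong cap (324,212) and wide lid (322,305) lie on the jaws' centre line (column ~323). Descending on the oblong cap.

```bash
python3 -m inch '[[[0,0,0.03,0,0,0,-1],[0,0,0.06,0,0,0,-1],[0,0,0.082,0,0,0,-1],[0,0,0.092,0,0,0,-1],[0,0,0.094,0,0,0,-1],[0,0,0.094,0,0,0,-1]]]' 40
python3 -m inch '[[[0,0,0,0,0,0,1],[0,0,0,0,0,0,1],[0,0,0,0,0,0,1],[0,0,0,0,0,0,1],[0,0,0,0,0,0,1],[0,0,0,0,0,0,1],[0,0,0,0,0,0,1]]]' 40
```

```text
clock: 10.5
position: [0.521, 0.024, 0.1294]
ee_rot: [0.734, 0.679, 0.0, 0.0]
ft_force: [-0.2, 0.2, 0.7]
grip_width: 0.999
grasp_force: 0.0
clock: 11.2
position: [0.521, 0.0231, 0.1293]
ee_rot: [0.734, 0.679, 0.0, 0.0]
ft_force: [-0.5, -0.3, 5.9]
grip_width: 0.378
grasp_force: 39.7
```

```bash
python3 -m inch '[[[0,0,-0.01,0,0,0,1],[0,0,-0.03,0,0,0,1],[0,0,-0.055,0,0,0,1],[0.01,-0.002,-0.075,0,0,0,1],[0.035,-0.01,-0.08,0,0,0,1],[0.07,-0.02,-0.08,0,0,0,1],[0.11,-0.03,-0.08,0,0,0,1],[0.15,-0.04,-0.08,0,0,0,1],[0.19,-0.05,-0.08,0,0,0,1],[0.23,-0.06,-0.08,0,0,0,1]]]' 40
python3 -m inch '[[[0.035,-0.009,0,0,0,0,1],[0.065,-0.015,0,0,0,0,1],[0.085,-0.02,0,0,0,0,1],[0.096,-0.022,0.005,0,0,0,1],[0.096,-0.022,0.02,0,0,0,1],[0.096,-0.022,0.04,0,0,0,1],[0.096,-0.022,0.06,0,0,0,1],[0.096,-0.022,0.072,0,0,0,1],[0.096,-0.022,0.078,0,0,0,1],[0.096,-0.022,0.08,0,0,0,1]]]' 40
python3 -m inch '[[[0,0,0.0005,0,0,0,1],[0,0,0.001,0,0,0,1],[0,0,0.001,0,0,0,1],[0,0,0.001,0,0,0,1]]]' 40
```

```text
clock: 12.2
position: [0.478, 0.2584, 0.209]
ee_rot: [0.734, 0.679, -0.0, 0.0]
ft_force: [0.5, 0.1, -2.4]
grip_width: 0.382
grasp_force: 40.4
clock: 13.2
position: [0.4645, 0.3538, 0.1286]
ee_rot: [0.734, 0.679, -0.0, 0.0]
ft_force: [-3.0, -3.4, 7.9]
grip_width: 0.384
grasp_force: 41.4
clock: 13.6
position: [0.4646, 0.3549, 0.1284]
ee_rot: [0.734, 0.679, 0.001, 0.0]
ft_force: [-0.8, -0.8, 4.2]
grip_width: 0.383
grasp_force: 40.8
```

```bash
python3 -m inch '[[[0,0,0,0,0,0,-1],[0,0,0,0,0,0,-1],[0,0,0,0,0,0,-1],[0,0,0,0,0,0,-1],[0,0,0,0,0,0,-1],[0,0,-0.02,0,0,0,-1],[0,0,-0.05,0,0,0,-1],[0,0,-0.08,0,0,0,-1],[-0.04,0.008,-0.08,0,0,0,-1],[-0.08,0.016,-0.08,0,0,0,-1]]]' 40
python3 -m inch '[[[-0.045,0.009,0,0,0,0,-1],[-0.09,0.018,0,0,0,0,-1],[-0.135,0.027,0,0,0,0,-1],[-0.18,0.036,0,0,0,0,-1],[-0.225,0.045,0,0,0,0,-1],[-0.27,0.055,0,0,0,0,-1],[-0.305,0.063,0,0,0,0,-1],[-0.327,0.066,0,0,0,0,-1],[-0.327,0.066,0,0,0,0,-1],[-0.327,0.066,0.02,0,0,0,-1]]]' 40
python3 -m inch '[[[0,0,0.03,0,0,0,-1],[0,0,0.055,0,0,0,-1],[0,0,0.067,0,0,0,-1],[0,0,0.07,0,0,0,-1],[0,0,0.07,0,0,0,-1]]]' 40
python3 -m inch '[[[0,0,0,0,0,0,1],[0,0,0,0,0,0,1],[0,0,0,0,0,0,1],[0,0,0,0,0,0,1],[0,0,0,0,0,0,1],[0,0,0,0,0,0,1],[0,0,0,0,0,0,1]]]' 40
```

```text
clock: 14.6
position: [0.4737, 0.274, 0.2086]
ee_rot: [0.733, 0.68, 0.001, -0.0]
ft_force: [2.0, -2.0, -0.8]
grip_width: 1.002
grasp_force: 0.0
clock: 15.6
position: [0.5156, -0.0576, 0.1896]
ee_rot: [0.734, 0.679, 0.001, 0.002]
ft_force: [0.2, 0.2, 0.1]
grip_width: 0.998
grasp_force: 0.0
clock: 16.1
position: [0.5145, -0.0571, 0.1182]
ee_rot: [0.734, 0.679, 0.0, 0.0]
ft_force: [0.4, -0.4, 0.3]
grip_width: 1.002
grasp_force: 0.0
clock: 16.8
position: [0.5147, -0.0576, 0.1188]
ee_rot: [0.734, 0.679, 0.0, 0.001]
ft_force: [-1.5, 0.6, 6.0]
grip_width: 0.523
grasp_force: 40.2
```

```bash
python3 -m inch '[[[0,0,-0.01,0,0,0,1],[0,0,-0.03,0,0,0,1],[0,0,-0.055,0,0,0,1],[0.01,0,-0.075,0,0,0,1],[0.035,0,-0.08,0,0,0,1],[0.07,0,-0.08,0,0,0,1],[0.11,0,-0.08,0,0,0,1],[0.15,0,-0.08,0,0,0,1],[0.19,0,-0.08,0,0,0,1],[0.23,0,-0.08,0,0,0,1]]]' 40
python3 -m inch '[[[0.04,0,0,0,0,0,1],[0.075,-0.001,0,0,0,0,1],[0.1,-0.002,0,0,0,0,1],[0.117,-0.002,0.002,0,0,0,1],[0.123,-0.002,0.02,0,0,0,1],[0.123,-0.002,0.04,0,0,0,1],[0.123,-0.002,0.06,0,0,0,1],[0.123,-0.002,0.072,0,0,0,1],[0.123,-0.002,0.078,0,0,0,1],[0.123,-0.002,0.08,0,0,0,1]]]' 40
python3 -m inch '[[[0,0,0.0005,0,0,0,1],[0,0,0.001,0,0,0,1],[0,0,0.001,0,0,0,1],[0,0,0.001,0,0,0,1]]]' 40
```

```text
clock: 17.8
position: [0.5321, 0.1731, 0.1984]
ee_rot: [0.734, 0.679, 0.0, 0.0]
ft_force: [1.0, -0.4, -2.3]
grip_width: 0.519
grasp_force: 41.7
clock: 18.8
position: [0.541, 0.3014, 0.1245]
ee_rot: [0.733, 0.68, 0.007, -0.001]
ft_force: [-10.2, 12.0, 50.9]
grip_width: 0.522
grasp_force: 54.1
clock: 19.2
position: [0.5409, 0.3017, 0.1244]
ee_rot: [0.733, 0.68, 0.007, -0.001]
ft_force: [-9.8, 11.8, 46.7]
grip_width: 0.525
grasp_force: 54.0
```

The wide jar hit something (47 N), probably the tray's near wall. Lifting it and looking.

```bash
python3 -m inch '[[[0,0,-0.01,0,0,0,1],[0,0,-0.02,0,0,0,1],[0,0,-0.035,0,0,0,1],[0,0,-0.05,0,0,0,1],[0,0,-0.05,0,0,0,1]]]' 40
python3 - <<'E'
from h import *
im,c=cam("side");cv2.imwrite("pics/s3.png",cv2.resize(im[150:400,200:480],(784,700))[:600])
im,c=cam("wrist");cv2.imwrite("pics/w4.png",im)
E
```

```text
clock: 19.7
position: [0.5408, 0.2948, 0.1691]
ee_rot: [0.734, 0.679, 0.002, 0.001]
ft_force: [0.1, 0.9, -2.4]
grip_width: 0.524
grasp_force: 49.2
```

View pics/s3.png

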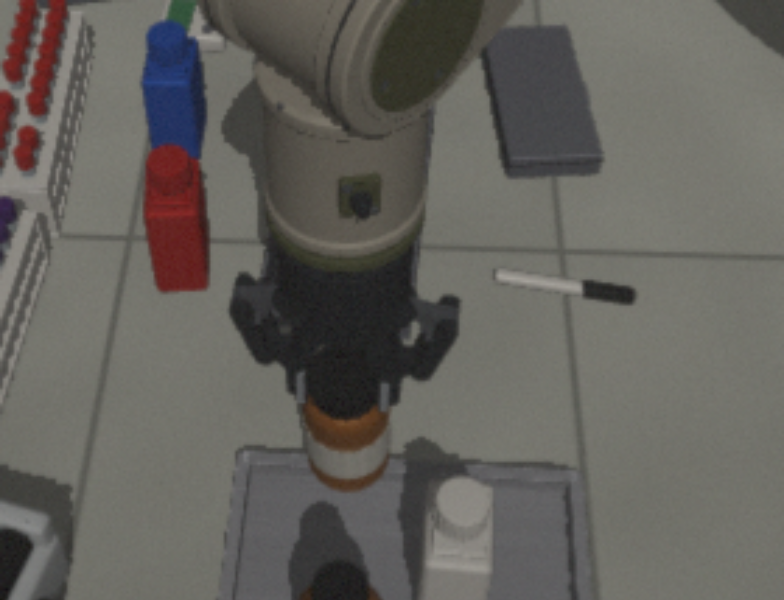

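View pics/w4.png

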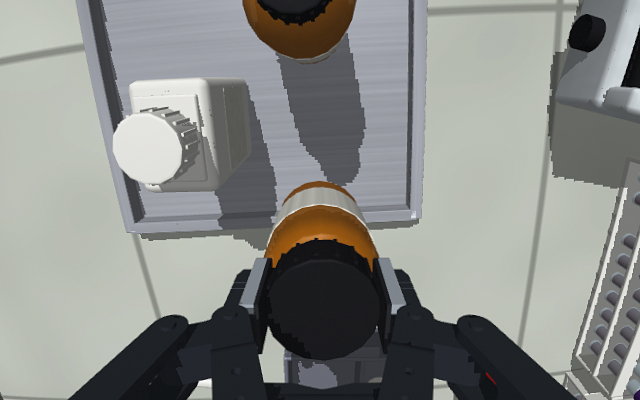

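```bash
python3 - <<'E'
from h import *
np.set_printoptions(precision=3,suppress=True)
im,c=cam("wrist");o=sensors.get_obs();p=np.array(o["position"]);print(p)
for q in [(135,222),(413,213),(132,234),(422,222),(410,10),(110,110)]: print(q,ray(c,q,.018))
for q in [(322,309),(320,270)]:print(ray(c,q,p[2]+.006))
# predicted lid top circle & body bottom outline for no slip
import math
a=np.linspace(0,2*math.pi,60)
for r,h in[(.023,.006),(.029,-.024),(.029,-.114)]:
    pts=proj(c,np.c_[p[0]+r*np.cos(a),p[1]+r*np.sin(a),0*a+p[2]+h]); print(r,h,pts.min(0),pts.max(0))
E
```

```text
[0.54  0.294 0.166]
(135, 222) [0.378 0.277 0.018]
(413, 213) [0.614 0.267 0.018]
(132, 234) [0.373 0.266 0.018]
(422, 222) [0.622 0.259 0.018]
(410, 10) [0.613 0.422 0.018]
(110, 110) [0.381 0.371 0.018]
[0.54  0.291 0.172]
[0.541 0.309 0.172]
0.023 0.006 [263.431 252.075] [377.938 348.184]
0.029 -0.024 [260.451 209.335] [381.226 315.747]
0.029 -0.114 [280.77  163.586] [361.448 239.688]
```

```bash
python3 -m inch '[[[0.01,-0.001,0,0,0,0,1],[0.022,-0.002,0,0,0,0,1],[0.026,-0.002,0.005,0,0,0,1],[0.026,-0.002,0.015,0,0,0,1],[0.026,-0.002,0.03,0,0,0,1],[0.026,-0.002,0.04,0,0,0,1],[0.026,-0.002,0.045,0,0,0,1],[0.026,-0.002,0.048,0,0,0,1],[0.026,-0.002,0.048,0,0,0,1]]]' 40
python3 - <<'E'
from h import *
im,c=cam("wrist");cv2.imwrite("pics/w5.png",im)
E
```

```text
clock: 20.75
position: [0.5398, 0.3204, 0.1184]
ee_rot: [0.734, 0.679, -0.0, 0.0]
ft_force: [-0.7, 0.4, -2.3]
grip_width: 0.519
grasp_force: 49.1
```

View pics/w5.png

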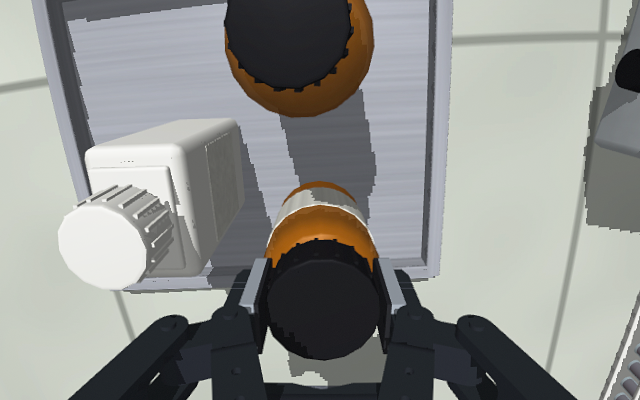

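The wide jar now hangs clear inside the tray, near wall at rows ~270–290, not yet in contact. Lowering in small steps.

```bash
python3 -m inch '[[[0,0,0.001,0,0,0,1],[0,0,0.002,0,0,0,1],[0,0,0.002,0,0,0,1]]]' 40
python3 -m inch '[[[0,0,0.001,0,0,0,1],[0,0,0.002,0,0,0,1],[0,0,0.002,0,0,0,1]]]' 40
```

```text
clock: 21.1
position: [0.5398, 0.3206, 0.1168]
ee_rot: [0.734, 0.679, 0.0, 0.0]
ft_force: [-0.2, 0.8, -2.4]
grip_width: 0.522
grasp_force: 49.1
clock: 21.4
position: [0.5397, 0.3205, 0.1145]
ee_rot: [0.734, 0.679, -0.0, 0.0]
ft_force: [-0.4, -0.2, -2.9]
grip_width: 0.523
grasp_force: 49.1
```

Still hanging, so it slid up a little in the grip. Continuing in single millimetres.

```bash
python3 -m inch '[[[0,0,0.001,0,0,0,1],[0,0,0.001,0,0,0,1]]]' 40
python3 -m inch '[[[0,0,0.001,0,0,0,1],[0,0,0.001,0,0,0,1]]]' 40
python3 -m inch '[[[0,0,0.001,0,0,0,1],[0,0,0.001,0,0,0,1]]]' 40
```

```text
clock: 21.6
position: [0.5399, 0.3207, 0.1141]
ee_rot: [0.734, 0.679, 0.0, 0.0]
ft_force: [-0.6, -1.0, 2.2]
grip_width: 0.521
grasp_force: 49.6
clock: 21.8
position: [0.54, 0.3211, 0.114]
ee_rot: [0.734, 0.679, 0.001, 0.0]
ft_force: [-2.7, -3.5, 8.6]
grip_width: 0.526
grasp_force: 50.4
clock: 22.0
position: [0.5401, 0.3214, 0.1139]
ee_rot: [0.734, 0.679, 0.001, 0.0]
ft_force: [-5.1, -3.8, 15.7]
grip_width: 0.525
grasp_force: 51.1
```

```bash
python3 -m inch '[[[0,0,-0.002,0,0,0,1],[0,0,-0.002,0,0,0,-1],[0,0,-0.002,0,0,0,-1],[0,0,-0.002,0,0,0,-1],[0,0,-0.002,0,0,0,-1],[0,0,-0.02,0,0,0,-1],[0,0,-0.05,0,0,0,-1],[0,0,-0.08,0,0,0,-1],[0,0,-0.1,0,0,0,-1],[-0.04,0.007,-0.1,0,0,0.14,-1]]]' 40
python3 -m inch '[[[-0.045,0.008,0,0,0,0.14,-1],[-0.09,0.016,0,0,0,0.28,-1],[-0.135,0.024,0,0,0,0.42,-1],[-0.18,0.032,0,0,0,0.56,-1],[-0.225,0.04,0,0,0,0.7,-1],[-0.27,0.048,0,0,0,0.84,-1],[-0.3,0.055,0,0,0,0.98,-1],[-0.31,0.055,0,0,0,1.12,-1],[-0.31,0.055,0,0,0,1.26,-1],[-0.31,0.055,0,0,0,1.4,-1]]]' 40
python3 - <<'E'
from h import *
np.set_printoptions(precision=3,suppress=True)
im,c=cam("wrist");cv2.imwrite("pics/w6.png",im);o=sensors.get_obs();R=Rn.from_quat(o["ee_rot"]);print(o["position"],o["joint_pos"],R.as_matrix()[:2,:2])
for l,z in dict(stain_jar_mid=.027,dropper_mid=.037).items():
    for d in spotter.look_for(l,"wrist")[:3]: print(l,d["conf"],np.array(d["pixel"]),ray(c,d["pixel"],z))
E
```

```text
clock: 23.0
position: [0.5423, 0.2866, 0.2167]
ee_rot: [0.777, 0.629, 0.004, -0.001]
ft_force: [0.8, -0.3, 0.3]
grip_width: 1.003
grasp_force: 0.0
clock: 24.0
position: [0.5305, -0.0345, 0.2132]
ee_rot: [1.0, -0.027, 0.001, -0.0]
ft_force: [-0.3, 1.3, 0.3]
grip_width: 1.002
grasp_force: 0.0
[ 0.531 -0.034  0.213] [ 0.448  0.189 -0.523  1.734  0.1    1.243 -1.731] [[ 0.998 -0.062]
 [-0.062 -0.998]]
stain_jar_mid 0.78 [316.6 128.4] [ 0.574 -0.031  0.027]
dropper_mid 0.64 [207.8 126.4] [0.583 0.061 0.037]
```

View pics/w6.png

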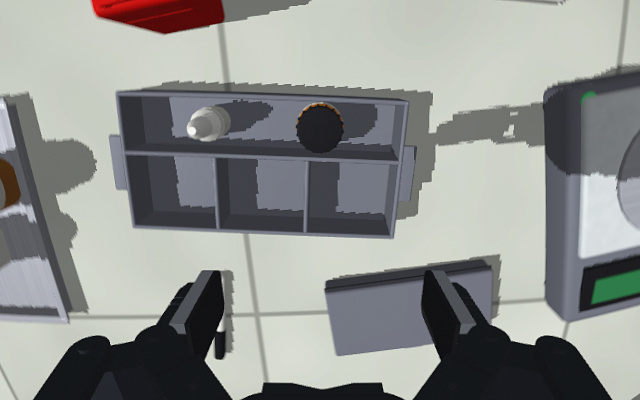

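Dropper at (208,126) and jar lid at (320,128), as expected; the caddy's front compartments are empty. Now descending on the jar.

```bash
python3 -m inch '[[[0.03,-0.003,0.02,0,0,0.016,-1],[0.044,-0.004,0.05,0,0,0.016,-1],[0.044,-0.004,0.09,0,0,0.016,-1],[0.044,-0.004,0.125,0,0,0.016,-1],[0.044,-0.004,0.15,0,0,0.016,-1],[0.044,-0.004,0.165,0,0,0.016,-1],[0.044,-0.004,0.173,0,0,0.016,-1],[0.044,-0.004,0.173,0,0,0.016,-1]]]' 25
python3 -m inch '[[[0,0,0,0,0,0,1],[0,0,0,0,0,0,1],[0,0,0,0,0,0,1],[0,0,0,0,0,0,1],[0,0,0,0,0,0,1],[0,0,0,0,0,0,1]]]' 25
```

```text
clock: 24.95
position: [0.5745, -0.0324, 0.0387]
ee_rot: [1.0, -0.031, -0.0, -0.0]
ft_force: [-0.3, 0.3, 0.6]
grip_width: 1.003
grasp_force: 0.0
clock: 25.55
position: [0.575, -0.0326, 0.0399]
ee_rot: [1.0, -0.032, 0.001, 0.0]
ft_force: [-2.1, 0.1, 6.0]
grip_width: 0.449
grasp_force: 24.4
```

```bash
python3 -m inch '[[[0,0,-0.01,0,0,0,1],[0,0,-0.03,0,0,0,1],[0,0,-0.06,0,0,0,1],[0,0,-0.1,0,0,0,1],[-0.01,0.02,-0.14,0,0,0,1],[-0.025,0.05,-0.17,0,0,0,1],[-0.04,0.09,-0.19,0,0,0,1],[-0.055,0.13,-0.2,0,0,0,1],[-0.07,0.17,-0.2,0,0,0,1],[-0.088,0.21,-0.2,0,0,0,1]]]' 25
python3 -m inch '[[[-0.015,0.04,0,0,0,0,1],[-0.027,0.07,0,0,0,0,1],[-0.038,0.09,0,0,0,0,1],[-0.038,0.095,0,0,0,0,1],[-0.038,0.095,0,0,0,0,1]]]' 25
python3 - <<'E'
from h import *
np.set_printoptions(precision=3,suppress=True)
im,c=cam("wrist");cv2.imwrite("pics/w7.png",im);o=sensors.get_obs();R=Rn.from_quat(o["ee_rot"]);print(o["position"],R.as_matrix()[:2,:2])
for d in spotter.look_for("pan","wrist")[:3]: print(d["conf"],np.array(d["pixel"]),ray(c,d["pixel"],.072))
E
```

```text
clock: 26.55
position: [0.4727, -0.2378, 0.2402]
ee_rot: [1.0, -0.031, 0.001, 0.0]
ft_force: [0.1, 0.0, -0.6]
grip_width: 0.451
grasp_force: 25.3
clock: 27.05
position: [0.4294, -0.3292, 0.2392]
ee_rot: [0.999, -0.032, 0.0, 0.0]
ft_force: [-0.4, 0.1, -1.4]
grip_width: 0.448
grasp_force: 25.3
[ 0.43  -0.328  0.239] [[ 0.998 -0.062]
 [-0.062 -0.998]]
0.71 [338.7 106.1] [ 0.492 -0.346  0.072]
```

View pics/w7.png

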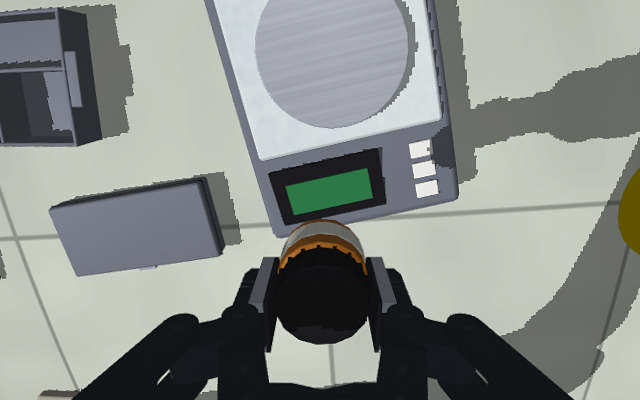

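The pan disc spans columns 254–414 with its lower edge at row 128, so its centre is near (334,48). The network's (339,106) is off, so I'll fit the rim points as a 60 mm circle.

```bash
python3 - <<'E'
from h import *
from scipy.optimize import least_squares
np.set_printoptions(precision=3,suppress=True)
im,c=cam("wrist");o=sensors.get_obs();R=Rn.from_quat(o["ee_rot"])
P=np.array([ray(c,q,.072)[:2] for q in [(254,45),(265,88),(292,118),(333,128),(375,118),(402,88),(411,50),(272,5)]])
f=least_squares(lambda v:np.hypot(*(P-v[:2]).T)-v[2],[.55,-.33,.06]);print(f.x,f.fun)
print(R.inv().apply(np.r_[f.x[:2],.113]-o["position"]))
E
```

```text
[ 0.534 -0.342  0.06 ] [ 0.002  0.     0.    -0.002  0.     0.001  0.    -0.002]
[0.104 0.008 0.126]
```

```bash
python3 -m inch '[[[0.03,0.002,0,0,0,0,1],[0.06,0.005,0.01,0,0,0,1],[0.09,0.008,0.03,0,0,0,1],[0.104,0.008,0.06,0,0,0,1],[0.104,0.008,0.09,0,0,0,1],[0.104,0.008,0.112,0,0,0,1],[0.104,0.008,0.123,0,0,0,1],[0.104,0.008,0.128,0,0,0,1],[0.104,0.008,0.13,0,0,0,1],[0.104,0.008,0.13,0,0,0,1]]]' 25
python3 -m inch '[[[0,0,0.001,0,0,0,1],[0,0,0.001,0,0,0,1]]]' 25
python3 -m inch '[[[0,0,0.001,0,0,0,1],[0,0,0.001,0,0,0,1]]]' 25
```

```text
clock: 28.2
position: [0.5333, -0.3436, 0.1098]
ee_rot: [1.0, -0.032, 0.001, 0.0]
ft_force: [-0.4, 0.6, -0.4]
grip_width: 0.45
grasp_force: 25.3
clock: 28.4
position: [0.533, -0.3437, 0.1085]
ee_rot: [0.999, -0.032, 0.001, 0.0]
ft_force: [0.3, 0.6, -0.3]
grip_width: 0.455
grasp_force: 25.3
clock: 28.6
position: [0.533, -0.3437, 0.1079]
ee_rot: [0.999, -0.032, 0.0, 0.0]
ft_force: [-2.9, 2.0, 5.9]
grip_width: 0.45
grasp_force: 25.9
```

```bash
python3 -m inch '[[[0,0,0,0,0,0,-1],[0,0,0,0,0,0,-1],[0,0,0,0,0,0,-1],[0,0,0,0,0,0,-1],[0,0,-0.03,0,0,0,-1],[0,0,-0.07,0,0,0,-1],[0,0,-0.11,0,0,0,-1],[-0.002,-0.04,-0.11,0,0,-0.13,-1],[-0.004,-0.085,-0.11,0,0,-0.26,-1],[-0.006,-0.13,-0.11,0,0,-0.4,-1]]]' 40
python3 - <<'E'
from h import *
np.set_printoptions(precision=4,suppress=True)
o=sensors.get_obs();R=Rn.from_quat(o["ee_rot"]);print(o["position"],R.inv().apply(np.array([.535,.30,.215])-o["position"]),R.as_euler("zyx",degrees=True))
im,c=cam("top");cv2.imwrite("pics/t8.png",cv2.resize(im[160:290,140:480],(782,299),interpolation=cv2.INTER_CUBIC))
E
```

```text
clock: 29.6
position: [0.5348, -0.212, 0.217]
ee_rot: [0.985, 0.17, 0.0, 0.0]
ft_force: [0.1, -0.0, 0.6]
grip_width: 0.996
grasp_force: 0.0
[ 0.5348 -0.212   0.217 ] [ 0.1716 -0.4824  0.0018] [-19.5571   0.035  179.9764]
```

View pics/t8.png

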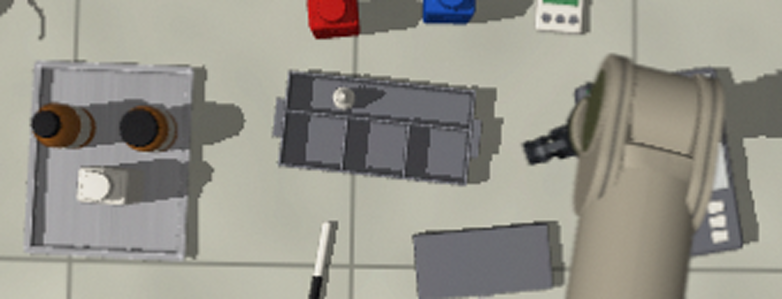

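Three bottles stand upright in the tray and the dropper is in place; the arm hides the pan. Moving to the wide jar, looking from close by.

```bash
python3 -m inch '[[[0.017,-0.047,0,0,0,-0.14,-1],[0.034,-0.095,0,0,0,-0.28,-1],[0.05,-0.14,0,0,0,-0.42,-1],[0.067,-0.19,0,0,0,-0.56,-1],[0.084,-0.235,0,0,0,-0.7,-1],[0.1,-0.28,0,0,0,-0.84,-1],[0.117,-0.33,0,0,0,-0.98,-1],[0.133,-0.375,0,0,0,-1.1,-1],[0.145,-0.41,0,0,0,-1.15,-1],[0.145,-0.41,0,0,0,-1.15,-1]]]' 40
python3 - <<'E'
from h import *
np.set_printoptions(precision=4,suppress=True)
im,c=cam("wrist");cv2.imwrite("pics/w9.png",im)
o=sensors.get_obs();R=Rn.from_quat(o["ee_rot"]);print(o["position"],o["ee_rot"])
for l,z in dict(wide_jar_mid=.063,tall_bottle_mid=.076,oblong_bottle_mid=.07).items():
    for d in spotter.look_for(l,"wrist")[:2]: print(l,d["conf"],np.array(d["pixel"]),ray(c,d["pixel"],z))
ti,tc=cam("top");cv2.imwrite("pics/t9.png",ti[150:300,360:480])
for d in spotter.look_for("stain_jar_mid","top")[:2]: print(d["conf"],d["pixel"],ray(tc,d["pixel"],.095))
E
```

```text
clock: 30.65
position: [0.5344, 0.228, 0.2169]
ee_rot: [0.733, 0.68, 0.001, -0.001]
ft_force: [-0.8, -0.1, -0.1]
grip_width: 1.001
grasp_force: 0.0
[0.5354 0.2246 0.2166] [ 0.7346  0.6785  0.0003 -0.0007]
wide_jar_mid 0.87 [317.9  80.1] [0.5378 0.3125 0.063 ]
oblong_bottle_mid 0.84 [493.  302.2] [0.6849 0.1077 0.07  ]
oblong_bottle_mid 0.59 [273.7  78.2] [0.5057 0.3163 0.07  ]
0.68 [428.2, 218.4] [ 0.5388 -0.341   0.095 ]
```

View pics/w9.png

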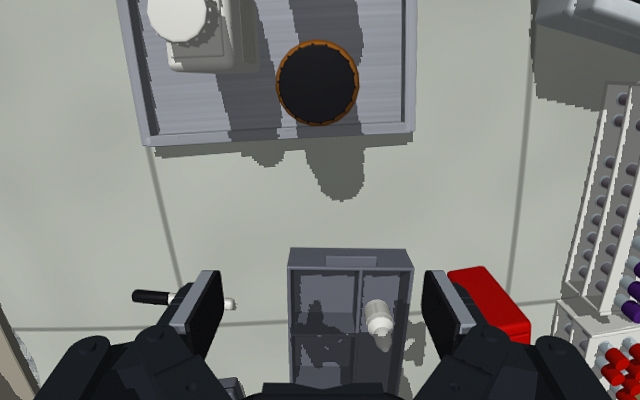

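Wide jar upright, lid centre at (317,83); the stain jar is found on the pan at about its centre. Computing the lid position.

```bash
python3 - <<'E'
from h import *
np.set_printoptions(precision=4,suppress=True)
im,c=cam("wrist");o=sensors.get_obs();R=Rn.from_quat(o["ee_rot"]);p=np.array(o["position"])
w=ray(c,(317,83),.123);print(p,w,R.inv().apply(np.r_[w[:2],.119]-p))
E
```

```text
[0.5368 0.2201 0.2167] [0.5414 0.3024 0.123 ] [ 0.0825 -0.0026  0.0976]
```

```bash
python3 - <<'E'
from h import *
np.set_printoptions(precision=4,suppress=True)
im,c=cam("wrist");o=sensors.get_obs();R=Rn.from_quat(o["ee_rot"]);p=np.array(o["position"])
g=cv2.cvtColor(im,cv2.COLOR_BGR2HSV)[:200,230:420]
m=((g[...,2]<70)&(g[...,1]<90)).astype(np.uint8);m=cv2.morphologyEx(m,cv2.MORPH_OPEN,np.ones((15,15)))
n,l,s,ce=cv2.connectedComponentsWithStats(m);i=1+s[1:,4].argmax();q=ce[i]+[230,0]
w=ray(c,q,.123);print(p,q,s[i],w,R.inv().apply(np.r_[w[:2],.118]-p))
E
```

```text
[0.5367 0.2203 0.2168] [308.8249  68.7067] [  42   30   74   78 4701] [0.5372 0.311  0.123 ] [ 0.0904 -0.0073  0.0987]
```

```bash
python3 -m inch '[[[0.04,-0.003,0,0,0,0,-1],[0.075,-0.006,0.01,0,0,0,-1],[0.09,-0.007,0.03,0,0,0,-1],[0.09,-0.007,0.06,0,0,0,-1],[0.09,-0.007,0.085,0,0,0,-1],[0.09,-0.007,0.096,0,0,0,-1],[0.09,-0.007,0.0995,0,0,0,-1],[0.09,-0.007,0.0995,0,0,0,-1],[0.09,-0.007,0.0995,0,0,0,-1]]]' 40
python3 -m inch '[[[0,0,0,0,0,0,1],[0,0,0,0,0,0,1],[0,0,0,0,0,0,1],[0,0,0,0,0,0,1],[0,0,0,0,0,0,1],[0,0,0,0,0,0,1],[0,0,0,0,0,0,1]]]' 40
```

```text
clock: 31.95
position: [0.5376, 0.3121, 0.1186]
ee_rot: [0.736, 0.677, 0.001, 0.0]
ft_force: [0.1, -0.2, 0.1]
grip_width: 0.999
grasp_force: 0.0
clock: 32.65
position: [0.5372, 0.312, 0.118]
ee_rot: [0.736, 0.677, 0.0, 0.0]
ft_force: [-1.2, -1.5, 6.5]
grip_width: 0.525
grasp_force: 41.1
```

```bash
python3 -m inch '[[[0,0,-0.01,0,0,0,1],[0,0,-0.03,0,0,0,1],[0,0,-0.055,0,0,0,1],[-0.01,0,-0.075,0,0,0,1],[-0.035,0.001,-0.08,0,0,0,1],[-0.07,0.002,-0.08,0,0,0,1],[-0.11,0.003,-0.08,0,0,0,1],[-0.15,0.004,-0.08,0,0,0,1],[-0.19,0.005,-0.08,0,0,0,1],[-0.23,0.006,-0.08,0,0,0,1]]]' 40
python3 -m inch '[[[-0.04,0.001,0,0,0,0,1],[-0.08,0.001,0,0,0,0,1],[-0.11,0.002,0,0,0,0,1],[-0.13,0.002,0,0,0,0,1],[-0.14,0.002,0,0,0,0,1],[-0.14,0.002,0,0,0,0,1],[-0.14,0.002,0,0,0,0,1],[-0.14,0.002,0,0,0,0,1]]]' 40
python3 - <<'E'
from h import *
np.set_printoptions(precision=4,suppress=True)
im,c=cam("wrist");cv2.imwrite("pics/w10.png",im)
o=sensors.get_obs();R=Rn.from_quat(o["ee_rot"]);print(o["position"],R.inv().apply(np.array([.5147,-.0575,.119])-o["position"]))
E
```

```text
clock: 33.65
position: [0.5229, 0.0798, 0.1976]
ee_rot: [0.736, 0.677, -0.0, 0.0]
ft_force: [0.6, 0.5, -2.4]
grip_width: 0.523
grasp_force: 41.6
clock: 34.45
position: [0.5139, -0.0559, 0.1974]
ee_rot: [0.735, 0.678, 0.0, -0.0]
ft_force: [-1.1, 0.5, -3.2]
grip_width: 0.523
grasp_force: 41.6
[ 0.5139 -0.0561  0.1973] [-0.0014  0.0009  0.0783]
```

View pics/w10.png

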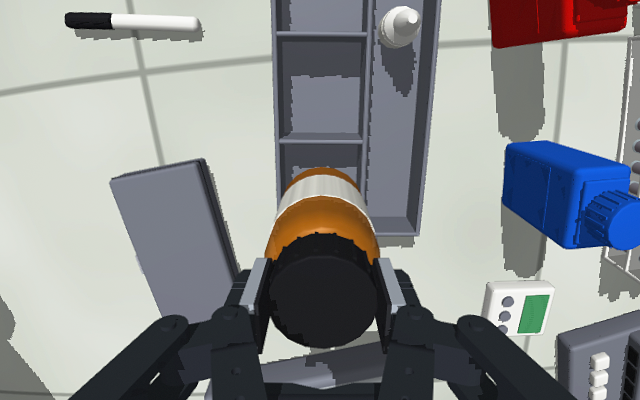

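The jar hangs upright over the right-hand compartment, with x aligned to the walls (columns 275–365). That uses up my picture views, so from here I rely on numbers. Lowering.

```bash
python3 -m inch '[[[0,0.001,0.01,0,0,0,1],[-0.001,0.001,0.025,0,0,0,1],[-0.001,0.001,0.036,0,0,0,1],[-0.001,0.001,0.044,0,0,0,1],[-0.001,0.001,0.052,0,0,0,1],[-0.001,0.001,0.052,0,0,0,1]]]' 40
python3 -m inch '[[[0,0,0.007,0,0,0,1],[0,0,0.014,0,0,0,1],[0,0,0.02,0,0,0,1],[0,0,0.024,0,0,0,1],[0,0,0.025,0,0,0,1],[0,0,0.025,0,0,0,1]]]' 40
python3 -m inch '[[[0,0,0.001,0,0,0,1],[0,0,0.001,0,0,0,1]]]' 40
```

```text
clock: 35.1
position: [0.5141, -0.0585, 0.144]
ee_rot: [0.736, 0.677, -0.001, -0.001]
ft_force: [-0.9, 0.4, -1.3]
grip_width: 0.526
grasp_force: 41.5
clock: 35.7
position: [0.5147, -0.0586, 0.1202]
ee_rot: [0.736, 0.677, -0.0, -0.0]
ft_force: [0.6, 0.2, -2.7]
grip_width: 0.521
grasp_force: 41.5
clock: 35.9
position: [0.5148, -0.0587, 0.1194]
ee_rot: [0.736, 0.677, 0.0, 0.0]
ft_force: [0.1, -0.9, -2.1]
grip_width: 0.522
grasp_force: 41.5
```

```bash
python3 -m inch '[[[0,0,0.001,0,0,0,1],[0,0,0.001,0,0,0,1]]]' 40
python3 -m inch '[[[0,0,0.001,0,0,0,1],[0,0,0.001,0,0,0,1]]]' 40
```

```text
clock: 36.1
position: [0.515, -0.0587, 0.1189]
ee_rot: [0.736, 0.677, 0.0, 0.0]
ft_force: [-2.5, -0.5, 4.1]
grip_width: 0.521
grasp_force: 42.2
clock: 36.3
position: [0.5152, -0.0587, 0.1189]
ee_rot: [0.736, 0.677, -0.0, 0.001]
ft_force: [-6.2, 0.4, 16.4]
grip_width: 0.523
grasp_force: 43.4
```

```bash
python3 -m inch '[[[0,0,-0.0015,0,0,0,1],[0,0,-0.0015,0,0,0,-1],[0,0,-0.0015,0,0,0,-1],[0,0,-0.0015,0,0,0,-1],[0,0,-0.0015,0,0,0,-1],[0,0,-0.02,0,0,0,-1],[0,0,-0.05,0,0,0,-1],[0,0,-0.09,0,0,0,-1],[0.04,-0.008,-0.09,0,0,0,-1],[0.08,-0.017,-0.09,0,0,0,-1]]]' 40
python3 -m inch '[[[0.045,-0.009,0,0,0,0,-1],[0.09,-0.019,0,0,0,0,-1],[0.135,-0.028,0,0,0,0,-1],[0.18,-0.037,0,0,0,0,-1],[0.225,-0.047,0,0,0,0,-1],[0.27,-0.056,0,0,0,0,-1],[0.3,-0.063,0,0,0,0,-1],[0.32,-0.066,0,0,0,0,-1],[0.328,-0.068,0,0,0,0,-1],[0.328,-0.068,0,0,0,0,-1]]]' 40
python3 -m inch '[[[0,0,0,0,0,0,-1],[0,0,0,0,0,0,-1],[0,0,0,0,0,0,-1]]]' 40
python3 - <<'E'
from h import *
np.set_printoptions(precision=4,suppress=True)
ti,tc=cam("top")
for l,z in dict(wide_jar_mid=.064,stain_jar_mid=.095,dropper_mid=.037).items():
    for d in spotter.look_for(l,"top")[:2]: print(l,d["conf"],np.array(d["pixel"]),ray(tc,d["pixel"],z))
im,c=cam("wrist");o=sensors.get_obs();R=Rn.from_quat(o["ee_rot"]);print(o["position"],R.inv().apply(np.array([.4646,.3549,.1285])-o["position"]))
for d in spotter.look_for("oblong_bottle_mid","wrist")[:2]: print(d["conf"],d["pixel"])
print(proj(c,[[.4646,.3549,.137],[.4646,.3549,.07]]))
E
```

```text
clock: 37.3
position: [0.5052, 0.0227, 0.2084]
ee_rot: [0.737, 0.676, 0.001, 0.001]
ft_force: [1.5, 0.6, -0.5]
grip_width: 0.998
grasp_force: 0.0
clock: 38.3
position: [0.4637, 0.3558, 0.207]
ee_rot: [0.736, 0.677, -0.0, -0.0]
ft_force: [0.0, 0.3, 0.3]
grip_width: 0.999
grasp_force: 0.0
clock: 38.6
position: [0.4649, 0.3539, 0.2073]
ee_rot: [0.737, 0.676, 0.0, 0.0]
ft_force: [-1.3, 0.6, 0.9]
grip_width: 0.998
grasp_force: 0.0
wide_jar_mid 0.76 [331.7 226.2] [ 0.5128 -0.0653  0.064 ]
stain_jar_mid 0.65 [427.8 218.8] [ 0.5376 -0.3398  0.095 ]
dropper_mid 0.68 [301.5 214.2] [0.5474 0.0233 0.037 ]
dropper_mid 0.41 [287.1 200.9] [0.5862 0.0667 0.037 ]
[0.4644 0.3548 0.2072] [0.0001 0.0002 0.0787]
0.75 [323.3, 195.8]
[[321.6743 227.2128]
 [321.6773 192.8545]]
```

Aligned. Descending, gripping, carrying to above the middle compartment.

```bash
python3 -m inch '[[[0,0,0.03,0,0,0,-1],[0,0,0.055,0,0,0,-1],[0,0,0.072,0,0,0,-1],[0,0,0.078,0,0,0,-1],[0,0,0.0787,0,0,0,-1],[0,0,0.0787,0,0,0,-1]]]' 40
python3 -m inch '[[[0,0,0,0,0,0,1],[0,0,0,0,0,0,1],[0,0,0,0,0,0,1],[0,0,0,0,0,0,1],[0,0,0,0,0,0,1],[0,0,0,0,0,0,1],[0,0,0,0,0,0,1]]]' 40
python3 -m inch '[[[0,0,-0.01,0,0,0,1],[0,0,-0.03,0,0,0,1],[0,0,-0.055,0,0,0,1],[-0.01,0.002,-0.075,0,0,0,1],[-0.035,0.009,-0.08,0,0,0,1],[-0.07,0.018,-0.08,0,0,0,1],[-0.11,0.028,-0.08,0,0,0,1],[-0.15,0.039,-0.08,0,0,0,1],[-0.19,0.049,-0.08,0,0,0,1],[-0.23,0.059,-0.08,0,0,0,1]]]' 40
python3 -m inch '[[[-0.035,0.009,0,0,0,0,1],[-0.065,0.016,0,0,0,0,1],[-0.085,0.022,0,0,0,0,1],[-0.095,0.024,0,0,0,0,1],[-0.095,0.024,0,0,0,0,1],[-0.095,0.024,0,0,0,0,1],[-0.095,0.024,0,0,0,0,1]]]' 40
python3 - <<'E'
from h import *
np.set_printoptions(precision=4,suppress=True)
o=sensors.get_obs();R=Rn.from_quat(o["ee_rot"]);print(R.inv().apply(np.array([.521,.0235,.1293])-o["position"]))
E
```

```text
clock: 39.5
position: [0.4646, 0.3556, 0.1294]
ee_rot: [0.736, 0.677, 0.001, 0.0]
ft_force: [-0.1, 0.4, 0.4]
grip_width: 1.001
grasp_force: 0.0
clock: 40.2
position: [0.4646, 0.3552, 0.129]
ee_rot: [0.736, 0.677, 0.0, 0.0]
ft_force: [0.2, -1.1, 5.9]
grip_width: 0.386
grasp_force: 39.7
clock: 41.2
position: [0.5034, 0.1193, 0.2087]
ee_rot: [0.736, 0.677, -0.0, 0.0]
ft_force: [0.7, 0.3, -2.3]
grip_width: 0.385
grasp_force: 40.3
clock: 41.9
position: [0.5194, 0.026, 0.2086]
ee_rot: [0.735, 0.678, 0.0, -0.0]
ft_force: [0.9, -0.9, -2.1]
grip_width: 0.38
grasp_force: 40.3
[-0.0024  0.0018  0.0793]
```

```bash
python3 -m inch '[[[-0.002,0.002,0.01,0,0,0,1],[-0.002,0.002,0.025,0,0,0,1],[-0.002,0.002,0.036,0,0,0,1],[-0.002,0.002,0.044,0,0,0,1],[-0.002,0.002,0.052,0,0,0,1],[-0.002,0.002,0.052,0,0,0,1]]]' 40
python3 -m inch '[[[0,0,0.007,0,0,0,1],[0,0,0.014,0,0,0,1],[0,0,0.02,0,0,0,1],[0,0,0.024,0,0,0,1],[0,0,0.025,0,0,0,1],[0,0,0.025,0,0,0,1]]]' 40
python3 -m inch '[[[0,0,0.001,0,0,0,1],[0,0,0.001,0,0,0,1]]]' 40
python3 -m inch '[[[0,0,0.001,0,0,0,1],[0,0,0.001,0,0,0,1]]]' 40
```

```text
clock: 42.5
position: [0.5209, 0.0221, 0.1553]
ee_rot: [0.736, 0.677, -0.001, -0.001]
ft_force: [-0.3, -0.3, -2.0]
grip_width: 0.386
grasp_force: 40.2
clock: 43.1
position: [0.5215, 0.0221, 0.1315]
ee_rot: [0.736, 0.677, -0.0, -0.0]
ft_force: [-0.2, 0.1, -2.4]
grip_width: 0.384
grasp_force: 40.3
clock: 43.3
position: [0.5216, 0.022, 0.1306]
ee_rot: [0.736, 0.677, 0.0, 0.0]
ft_force: [-0.1, -0.3, -2.1]
grip_width: 0.383
grasp_force: 40.3
clock: 43.5
position: [0.5219, 0.0221, 0.13]
ee_rot: [0.736, 0.677, 0.0, 0.0]
ft_force: [0.2, -0.1, 2.4]
grip_width: 0.382
grasp_force: 40.7
```

```bash
python3 -m inch '[[[0,0,0,0,0,0,-1],[0,0,0,0,0,0,-1],[0,0,0,0,0,0,-1],[0,0,0,0,0,0,-1],[0,0,0,0,0,0,-1],[0,0,-0.02,0,0,0,-1],[0,0,-0.05,0,0,0,-1],[0,0,-0.095,0,0,0,-1],[0.04,-0.002,-0.095,0,0,0,-1],[0.08,-0.003,-0.095,0,0,0,-1]]]' 40
python3 -m inch '[[[0.045,-0.002,0,0,0,0,-1],[0.09,-0.004,0,0,0,0,-1],[0.135,-0.005,0,0,0,0,-1],[0.18,-0.007,0,0,0,0,-1],[0.225,-0.009,0,0,0,0,-1],[0.27,-0.011,0,0,0,0,-1],[0.295,-0.012,0,0,0,0,-1],[0.311,-0.012,0,0,0,0,-1],[0.318,-0.012,0,0,0,0,-1],[0.318,-0.012,0,0,0,0,-1]]]' 40
python3 -m inch '[[[0,0,0,0,0,0,-1],[0,0,0,0,0,0,-1],[0,0,0,0,0,0,-1]]]' 40
python3 - <<'E'
from h import *
np.set_printoptions(precision=4,suppress=True)
im,c=cam("wrist");o=sensors.get_obs();R=Rn.from_quat(o["ee_rot"]);print(o["position"],R.inv().apply(np.array([.5395,.4196,.1441])-o["position"]))
for d in spotter.look_for("tall_bottle_mid","wrist")[:2]: print(d["conf"],d["pixel"])
print(proj(c,[[.5395,.4196,.149],[.5395,.4196,.076]]))
E
```

```text
clock: 44.5
position: [0.5261, 0.102, 0.226]
ee_rot: [0.737, 0.675, 0.001, 0.001]
ft_force: [0.1, -0.0, 0.9]
grip_width: 1.003
grasp_force: 0.0
clock: 45.5
position: [0.5396, 0.4205, 0.2242]
ee_rot: [0.736, 0.677, -0.0, -0.0]
ft_force: [0.1, -1.3, 0.7]
grip_width: 1.004
grasp_force: 0.0
clock: 45.8
position: [0.5405, 0.4189, 0.2247]
ee_rot: [0.737, 0.676, 0.0, 0.0]
ft_force: [0.4, -0.8, -0.3]
grip_width: 1.003
grasp_force: 0.0
[0.5404 0.4191 0.2247] [ 0.0005 -0.001   0.0806]
0.74 [319.8, 195.0]
[[319.7004 223.0204]
 [320.1497 187.9563]]
```

```bash
python3 -m inch '[[[0,-0.001,0.03,0,0,0,-1],[0,-0.001,0.055,0,0,0,-1],[0,-0.001,0.072,0,0,0,-1],[0,-0.001,0.079,0,0,0,-1],[0,-0.001,0.0803,0,0,0,-1],[0,-0.001,0.0803,0,0,0,-1]]]' 40
python3 -m inch '[[[0,0,0,0,0,0,1],[0,0,0,0,0,0,1],[0,0,0,0,0,0,1],[0,0,0,0,0,0,1],[0,0,0,0,0,0,1],[0,0,0,0,0,0,1],[0,0,0,0,0,0,1]]]' 40
python3 -m inch '[[[0,0,-0.01,0,0,0,1],[0,0,-0.03,0,0,0,1],[0,0,-0.055,0,0,0,1],[-0.01,0,-0.075,0,0,0,1],[-0.035,0.001,-0.08,0,0,0,1],[-0.07,0.003,-0.08,0,0,0,1],[-0.11,0.005,-0.08,0,0,0,1],[-0.15,0.006,-0.08,0,0,0,1],[-0.19,0.008,-0.08,0,0,0,1],[-0.23,0.01,-0.08,0,0,0,1]]]' 40
python3 -m inch '[[[-0.035,0.001,0,0,0,0,1],[-0.06,0.002,0,0,0,0,1],[-0.077,0.003,0,0,0,0,1],[-0.084,0.003,0,0,0,0,1],[-0.084,0.003,0,0,0,0,1],[-0.084,0.003,0,0,0,0,1],[-0.084,0.003,0,0,0,0,1]]]' 40
python3 - <<'E'
from h import *
np.set_printoptions(precision=4,suppress=True)
o=sensors.get_obs();R=Rn.from_quat(o["ee_rot"]);print(R.inv().apply(np.array([.5263,.1052,.145])-o["position"]))
E
```

```text
clock: 46.5
position: [0.5392, 0.4204, 0.1451]
ee_rot: [0.736, 0.677, 0.001, -0.0]
ft_force: [-0.7, -0.3, -0.9]
grip_width: 0.995
grasp_force: 0.0
clock: 47.2
position: [0.5391, 0.4202, 0.1447]
ee_rot: [0.736, 0.677, 0.0, 0.0]
ft_force: [-1.1, -1.1, 6.0]
grip_width: 0.36
grasp_force: 39.9
clock: 48.2
position: [0.5291, 0.1876, 0.2243]
ee_rot: [0.736, 0.677, -0.0, 0.0]
ft_force: [0.3, 0.4, -2.1]
grip_width: 0.36
grasp_force: 40.0
clock: 48.9
position: [0.5254, 0.1074, 0.2243]
ee_rot: [0.735, 0.678, 0.0, -0.0]
ft_force: [0.2, -0.5, -3.3]
grip_width: 0.358
grasp_force: 40.0
[-0.0022  0.0011  0.0793]
```

```bash
python3 -m inch '[[[-0.001,0.001,0.01,0,0,0,1],[-0.001,0.001,0.025,0,0,0,1],[-0.001,0.001,0.036,0,0,0,1],[-0.001,0.001,0.044,0,0,0,1],[-0.001,0.001,0.052,0,0,0,1],[-0.001,0.001,0.052,0,0,0,1]]]' 40
python3 -m inch '[[[0,0,0.007,0,0,0,1],[0,0,0.014,0,0,0,1],[0,0,0.02,0,0,0,1],[0,0,0.024,0,0,0,1],[0,0,0.025,0,0,0,1],[0,0,0.025,0,0,0,1]]]' 40
python3 -m inch '[[[0,0,0.001,0,0,0,1],[0,0,0.001,0,0,0,1]]]' 40
python3 -m inch '[[[0,0,0.001,0,0,0,1],[0,0,0.001,0,0,0,1]]]' 40
```

```text
clock: 49.5
position: [0.5259, 0.1048, 0.171]
ee_rot: [0.736, 0.677, -0.001, -0.001]
ft_force: [1.0, 0.0, -2.3]
grip_width: 0.358
grasp_force: 40.0
clock: 50.1
position: [0.5265, 0.105, 0.1472]
ee_rot: [0.736, 0.677, -0.0, -0.0]
ft_force: [-0.4, -0.1, -2.3]
grip_width: 0.357
grasp_force: 40.1
clock: 50.3
position: [0.5266, 0.105, 0.1463]
ee_rot: [0.736, 0.677, 0.0, 0.0]
ft_force: [0.5, -0.3, -1.8]
grip_width: 0.358
grasp_force: 40.1
clock: 50.5
position: [0.5268, 0.1051, 0.1457]
ee_rot: [0.736, 0.677, 0.0, 0.0]
ft_force: [-0.9, 1.4, 2.5]
grip_width: 0.359
grasp_force: 40.5
```

Touchdown. Releasing, rising, moving clear, and checking all things from the top and side cameras.

```bash
python3 -m inch '[[[0,0,0,0,0,0,-1],[0,0,0,0,0,0,-1],[0,0,0,0,0,0,-1],[0,0,0,0,0,0,-1],[0,0,0,0,0,0,-1],[0,0,-0.02,0,0,0,-1],[0,0,-0.05,0,0,0,-1],[0,0,-0.095,0,0,0,-1],[0,0,-0.12,0,0,0,-1],[0.03,0,-0.14,0,0,0,-1]]]' 40
python3 -m inch '[[[0.045,0,0,0,0,0,-1],[0.09,0,0,0,0,0,-1],[0.135,0,0,0,0,0,-1],[0.18,0,0,0,0,0,-1],[0.225,0,0,0,0,0,-1],[0.25,0,0,0,0,0,-1],[0.25,0,0,0,0,0,-1]]]'
python3 - <<'E'
from h import *
np.set_printoptions(precision=3,suppress=True)
Z=dict(tall_bottle_mid=.077,oblong_bottle_mid=.071,wide_jar_mid=.064,stain_jar_mid=.095,dropper_mid=.037)
for n in("top","side"):
    im,c=cam(n)
    for l,z in Z.items():
        for d in spotter.look_for(l,n)[:3]: print(n,l,round(d["conf"],2),np.array(d["pixel"]),ray(c,d["pixel"],z))
E
```

```text
clock: 51.5
position: [0.5302, 0.1314, 0.2872]
ee_rot: [0.738, 0.674, 0.0, 0.002]
ft_force: [1.4, 0.4, -0.5]
grip_width: 0.998
grasp_force: 0.0
clock: 52.2
position: [0.5479, 0.3883, 0.2842]
ee_rot: [0.734, 0.679, -0.0, -0.001]
ft_force: [-0.2, -0.5, -0.8]
grip_width: 1.0
grasp_force: 0.0
top tall_bottle_mid 0.66 [272.7 219. ] [0.531 0.106 0.077]
top oblong_bottle_mid 0.9 [304.6 225.1] [0.515 0.014 0.071]
top oblong_bottle_mid 0.82 [281.7 165.2] [0.688 0.083 0.071]
top oblong_bottle_mid 0.77 [335.3 159.5] [ 0.708 -0.073  0.071]
top wide_jar_mid 0.73 [288.  199.1] [0.59  0.063 0.064]
top wide_jar_mid 0.62 [331.6 226. ] [ 0.513 -0.065  0.064]
top stain_jar_mid 0.54 [429. 217.] [ 0.543 -0.343  0.095]
top dropper_mid 0.51 [288.6 200.3] [0.588 0.062 0.037]
side oblong_bottle_mid 0.86 [263.6 221.8] [0.684 0.065 0.071]
side oblong_bottle_mid 0.78 [261.6 181. ] [ 0.706 -0.068  0.071]
```

```bash
python3 -c "
from workcell import order;print(order.hand_in())"
```

```text
the job is handed in; nothing more can be done
None
```

The job is handed in at about 52 s of robot time: the stain jar stands on the middle of the balance pan, and all three bottles are back in the compartments they came from. The dropper was not touched. On its first set-down in the tray the wide jar hit the tray's near wall with about 50 N at the wrist; I lifted it, moved it clear and set it down properly.

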